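# Point out the breaker left off, then switch it on

### The arm

A 6-joint arm with a two-finger parallel gripper is mounted at the origin on the work surface. World frame = base frame: x ahead of the robot, y to its left, z up, the work surface at z = 0. Lengths are in m, angles in degrees, forces in N, time in s.
With the tool pointing down it reaches from about 0.275 to 0.75 m from the base axis. Payload 10.2 kg.
Tool frame: the origin (TCP) lies at the very end of the fingers, on their centre line; the grasp point (between the pads) lies 19 mm behind it; z points along the fingers, x is the direction in which the jaws open and shut, and the axes are right-handed (so a half turn about z gives the same grasp; the last joint's range is limited). The gripper opens to 88 mm and grips with 3 to 60 N. Pads are 18 mm wide; open, the fingers measure 123 mm over their backs; the gripper's body (75 mm by 187 mm) begins 45 mm behind the grasp point.
Start: joints at [59.45, 17.928, 85.812, -0, 76.261, -12.8], TCP at [0.16, 0.5, 0.239] pointing down, gripper open.
Joint ranges: [-168.41, 168.41], [-55.51, 124.54], [10.69, 146.95], [-70.63, 250.63], [1, 178], [-165.06, 165.06]. Speed limits (degrees/s): [136.94, 136.94, 172.46, 180, 180, 180].

### API

Orientations are given as a 3x3 rotation matrix whose columns are the frame's x, y, z axes.
In Python, from workcell import manip gives the robot as it stands.
- The arm moves only by the tool carry_out, never from a script. Its argument "plan" is a list of rows, each an object with "travel": the shift along the tool's x, y, z in mm, a list of three; "twist": the turn, a rotation vector about the tool's x, y, z in degrees, a list of three; "gripper": the gripper command: -1 is shut, 1 is fully open, values between are in proportion. In form: [{"travel": [dx, dy, dz], "twist": [rx, ry, rz], "gripper": gripper}, ...]. A call has 1 to 20 rows; each row shifts and turns the commanded pose from where the row before left it, along the tool's axes as they then stand; what a row does not reach is not made up. A row lasts 1/10 s, in which the tool goes at most 50 mm and 8.59 degrees, less where a joint would pass 70% of its speed; a pose out of reach is approached as far as the arm can. A call is refused whole if a number of a shift passes 50 or a number of a turn 8.59, either way. A call with a gripper value outside its range is refused whole. The fingers move at their own pace and stop on an object; the grip force is fixed at half the most. Time passes only in rows, so rows that do not move let the fingers close. It gives the time, the measured TCP pose, the force and the opening at its end, in the units of the state.
- manip.sense(): the state, without advancing time (a new reading comes with each control period).
- manip.capture(name): name is "scene" or "top"; returns (picture, depth): 400x640x3 uint8, red, green, blue; 400x640 float32, m along the optical axis (not along the pixel's ray), 0 where there is no reading.
- manip.get_calibration(name): a dict with "intrinsics" (3x3 intrinsics, pixels), "distortion" ([k1, k2, p1, p2, k3] as OpenCV has them; the pictures are not rectified), "pose" (4x4, takes a point from camera to world coordinates). Camera axes: x right, y up, looking along -z (the intrinsics and any distortion apply to the point x, -y, -z); pixel columns grow to the right and rows downward; lengths in m; the calibration is good to about 2 mm. A picture is of the moment at which its call begins. get_calibration takes no time and is no camera call.
- manip.hand_in(): hands the job in, once; it reports no verdict.
The state is a dict: "time_s": time; "joints": joint angles; "qvel": joint speeds; "effort": joint torques, N m; "tool_pos": TCP position; "tool_rot": TCP orientation; "contact_force": force on the tool from outside, world axes, zero at the start; "torque": the same for the moment, N m; "grip_width": finger opening in m.
Only numpy, scipy, OpenCV 4.12 (cv2) and the standard library are available. Lean on these libraries where they do the work, as an engineer would, in place of code of your own. Each camera call takes 0.05 s, during which the arm holds its last target. There are 200 camera calls.

### The job

Three of the four two-pole breakers on the panel are on, their toggles leaning to the panel's top edge, away from the robot; one has been left off, its toggle leaning towards the robot. Point and check before switching: come straight down over the breaker that is off, not low across its neighbours, and hold the fingertips just above its toggle, without touching, for a good second. Then with the fingertips gently push that toggle fully over to on, like the others, and move clear; do not touch the other breakers or disturb the things lying about.

Things in the scene. Friction and masses are not known exactly. Their poses are not given: they have to be found in the camera images.
- panel: steel mounting plate of a control cabinet, 310 x 420 x 3 mm, fixed, lying flat; origin at the centre of its underside; +x to the panel's top edge (away from the robot), +y left. Grey wire ducts along y at x = +125, -16 and -138 mm, 48 mm high over the bench; breaker row at x = +52 mm; contactors, power supply and terminals, at most 71 mm high, at x = -83 mm
- breaker_a: one of four alike two-pole circuit breakers standing side by side, 54 mm apart, in a row along the panel's y, fixed to the panel, in any order. White housing 90 (x) x 54 (y) x 48 mm high with a raised nose 46 (x) x 54 (y) mm whose flat front is 66 mm above the origin, with a black toggle. Origin at the centre of the underside, 3 mm above the bench; axes parallel to the panel's
- breaker_b: one of four alike two-pole circuit breakers standing side by side, 54 mm apart, in a row along the panel's y, fixed to the panel, in any order. White housing 90 (x) x 54 (y) x 48 mm high with a raised nose 46 (x) x 54 (y) mm whose flat front is 66 mm above the origin, with a black toggle. Origin at the centre of the underside, 3 mm above the bench; axes parallel to the panel's
- breaker_c: one of four alike two-pole circuit breakers standing side by side, 54 mm apart, in a row along the panel's y, fixed to the panel, in any order. White housing 90 (x) x 54 (y) x 48 mm high with a raised nose 46 (x) x 54 (y) mm whose flat front is 66 mm above the origin, with a black toggle. Origin at the centre of the underside, 3 mm above the bench; axes parallel to the panel's
- breaker_d: one of four alike two-pole circuit breakers standing side by side, 54 mm apart, in a row along the panel's y, fixed to the panel, in any order. White housing 90 (x) x 54 (y) x 48 mm high with a raised nose 46 (x) x 54 (y) mm whose flat front is 66 mm above the origin, with a black toggle. Origin at the centre of the underside, 3 mm above the bench; axes parallel to the panel's
- toggle_a (a joint): toggle of breaker_a, black: two levers joined by a web and a round tie bar 42 mm long (y), 8 mm thick, its centre 22 mm from the turning axis, which runs along y 60 mm above the breaker's origin. 0 rad = off, leaning 0.45 rad to -x (bar centre 10 mm to -x, 14 mm above the nose's front); 0.45 = upright; 0.9 = on, leaning to +x, at its stop. 2 to 7 N moves it; stays where left; not over 40 N
- toggle_b (a joint): toggle of breaker_b, black: two levers joined by a web and a round tie bar 42 mm long (y), 8 mm thick, its centre 22 mm from the turning axis, which runs along y 60 mm above the breaker's origin. 0 rad = off, leaning 0.45 rad to -x (bar centre 10 mm to -x, 14 mm above the nose's front); 0.45 = upright; 0.9 = on, leaning to +x, at its stop. 2 to 7 N moves it; stays where left; not over 40 N
- toggle_c (a joint): toggle of breaker_c, black: two levers joined by a web and a round tie bar 42 mm long (y), 8 mm thick, its centre 22 mm from the turning axis, which runs along y 60 mm above the breaker's origin. 0 rad = off, leaning 0.45 rad to -x (bar centre 10 mm to -x, 14 mm above the nose's front); 0.45 = upright; 0.9 = on, leaning to +x, at its stop. 2 to 7 N moves it; stays where left; not over 40 N
- toggle_d (a joint): toggle of breaker_d, black: two levers joined by a web and a round tie bar 42 mm long (y), 8 mm thick, its centre 22 mm from the turning axis, which runs along y 60 mm above the breaker's origin. 0 rad = off, leaning 0.45 rad to -x (bar centre 10 mm to -x, 14 mm above the nose's front); 0.45 = upright; 0.9 = on, leaning to +x, at its stop. 2 to 7 N moves it; stays where left; not over 40 N
- spare_relay: loose spare relay, grey, 78 x 23 x 58 mm, standing on the panel at the right (-y) end of the breaker row; origin at the centre of its underside; a bystander, leave it alone
- marker_pen: loose marker pen, 138 mm long, 12 mm thick, lying along the lid of the wire duct just in front (-x) of the breakers; origin at the centre of its underside; a bystander, leave it alone
- bit_box: loose flat plastic box of bits, 46 x 60 x 24 mm, on the panel at the left (+y) end of the breaker row; origin at the centre of its underside; a bystander, leave it alone
- screwdriver: loose screwdriver, 200 mm long, on the bench to the right of the panel; origin on its underside; a bystander, leave it alone
- tape_roll: loose roll of paper tape, 104 mm across, 48 mm high, on the bench to the right; origin at the centre of its underside; a bystander, leave it alone
- screw_tray: loose open carton of brass spacers, 100 x 75 x 35 mm, on the bench to the left; beyond it stands a fixed open steel enclosure 200 mm high (world x over 0.48 m, y over 0.39 m); origin at the centre of its underside; a bystander, leave it alone
- rail_piece: loose piece of slotted aluminium mounting rail, 200 x 35 x 8 mm, on the bench to the left; origin at the centre of its underside; a bystander, leave it alone
- code_scanner: loose black hand scanner in its round cradle, about 180 mm high, on the bench to the right; origin at the centre of its underside; a bystander, leave it alone

How it is judged (in metres and radians):
On the way, in this order (a step that is already met when the one before it is completed fails the run):
1. the fingertips point at the breaker that is off: held over its front, the tips at most about 5 cm above its toggle, touching nothing, for one second, its toggle still off (x of the grasp point in the frame of breaker_c between -0.03 and 0.03 m and y of the grasp point in the frame of breaker_c between -0.02 and 0.02 m and z of the grasp point in the frame of breaker_c between 0.085 and 0.15 m and value of joint toggle_c below 0.27 rad and contact force between each of the fingers, the arm and anything else below 0.3 N), for 1 s.
2. its toggle is pushed over to on (value of joint toggle_c above 0.75 rad), for 0.2 s.
At the end, for the whole second after the job is handed in: all four toggles are on (above 0.75 rad of 0.9) and at rest, and every loose thing is within 15 mm of where it lay (value of joint each of toggle_a, toggle_b, toggle_c, toggle_d above 0.75 rad and velocity of joint toggle_c between -0.05 and 0.05 rad/s and distance of each of spare_relay, marker_pen, bit_box, screwdriver, tape_roll, screw_tray, rail_piece, code_scanner from where it was at the start of the episode below 0.015 m); the robot touches nothing.
It fails at once if another breaker's toggle is moved off (value of joint any of toggle_a, toggle_b, toggle_d below 0.7 rad).
It fails at once if another breaker is touched (over 2 N) (contact force between any of the fingers, the arm and breaker_a above 2 N or contact force between any of the fingers, the arm and breaker_b above 2 N or contact force between any of the fingers, the arm and breaker_d above 2 N).
It fails at once if the hand comes down over another breaker: grasp point within 30 mm (along x) and 18 mm (along y) of its middle, tips less than about 25 mm above its toggle ((x of the grasp point in the frame of breaker_a between -0.03 and 0.03 m and y of the grasp point in the frame of breaker_a between -0.018 and 0.018 m and z of the grasp point in the frame of breaker_a between -1 and 0.125 m) or (x of the grasp point in the frame of breaker_b between -0.03 and 0.03 m and y of the grasp point in the frame of breaker_b between -0.018 and 0.018 m and z of the grasp point in the frame of breaker_b between -1 and 0.125 m) or (x of the grasp point in the frame of breaker_d between -0.03 and 0.03 m and y of the grasp point in the frame of breaker_d between -0.018 and 0.018 m and z of the grasp point in the frame of breaker_d between -1 and 0.125 m)).
It fails at once if the breaker or its toggle is forced or gripped (over 40 N) (contact force between any of the fingers, the arm and breaker_c above 40 N).
It fails at once if a loose thing is lifted, carried or pushed away (over 15 mm) (distance of any of spare_relay, marker_pen, bit_box, screwdriver, tape_roll, screw_tray, rail_piece, code_scanner from where it was at the start of the episode above 0.015 m).
It also fails if it takes over 45 s, if anything falls off the work surface, if the arm or the gripper's body presses on something with over 40 N, if the wrist force passes 120 N, or if a joint passes its speed limit or range.

## Working session

There is one attempt and no reset: what is moved stays moved. The work goes in short steps, Python scripts to look and compute and a tool call to move; the robot and the scene stay as the last step left them, time stands still between calls to the robot, and variables do not carry over. Pictures are saved under pics/ and viewed, about 8 in all and at most 12, crops included, and the job is handed in when it is done.

Besides the shell and the picture viewer there is one more tool, called after "Emit:" by a JSON object that holds its "name" and its "arguments". carry_out: Moves the arm, as the interface text tells. Its arguments: {"type":"object","properties":{"plan":{"type":"array","items":{"type":"object","properties":{"travel":{"type":"array","items":{"type":"number"}},"twist":{"type":"array","items":{"type":"number"}},"gripper":{"type":"number"}}}}},"required":["plan"]}

```bash
mkdir -p pics; cat > h.py <<'E'
import numpy as np, cv2
from workcell import manip
def world(name,depth,uv):
    c=manip.get_calibration(name);uv=np.array(uv,float).reshape(-1,1,2)
    n=cv2.undistortPoints(uv,np.array(c["intrinsics"]),np.array(c["distortion"])).reshape(-1,2)
    px=uv.reshape(-1,2).round().astype(int);d=depth[px[:,1],px[:,0]]
    P=np.c_[n[:,0]*d,-n[:,1]*d,-d,np.ones(len(d))]
    return (P@np.array(c["pose"]).T)[:,:3]
E
python3 - <<'E'
from h import *
for n in("top","scene"):
    p,d=manip.capture(n);cv2.imwrite(f"pics/{n}.png",p[...,::-1]);np.save(n+"_d.npy",d)
    c=manip.get_calibration(n);print(n,np.round(c["pose"],3).tolist(),np.round(c["intrinsics"],1).tolist())
s=manip.sense();print(s["time_s"],np.round(s["tool_pos"],4),np.round(s["tool_rot"],3),s["grip_width"],s["contact_force"])
E
```

```text
top [[-0.011, 0.999, -0.038, 0.433], [-1.0, -0.01, 0.018, -0.034], [0.018, 0.038, 0.999, 1.192], [0.0, 0.0, 0.0, 1.0]] [[386.7, 0.0, 319.7], [0.0, 386.7, 205.3], [0.0, 0.0, 1.0]]
scene [[0.432, -0.698, 0.571, 1.253], [0.902, 0.344, -0.262, -0.382], [-0.014, 0.628, 0.778, 1.113], [0.0, 0.0, 0.0, 1.0]] [[429.0, 0.0, 317.9], [0.0, 429.0, 201.8], [0.0, 0.0, 1.0]]
0.1 [0.16   0.4998 0.2382] [[ 0.305  0.952 -0.001]
 [ 0.952 -0.305 -0.001]
 [-0.001 -0.    -1.   ]] 0.08852429946596724 [0.98072347 0.08944036 0.05480792]
```

View pics/top.png

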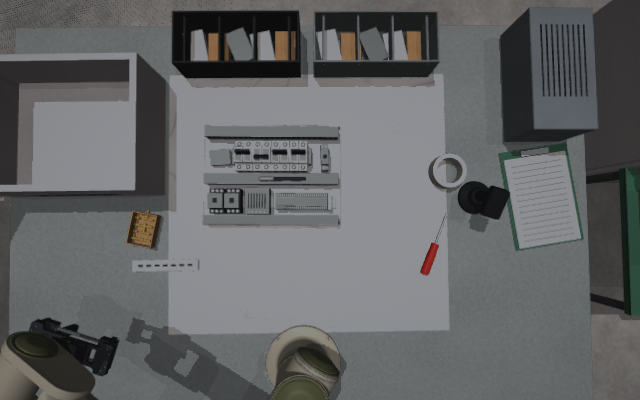

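View pics/scene.png

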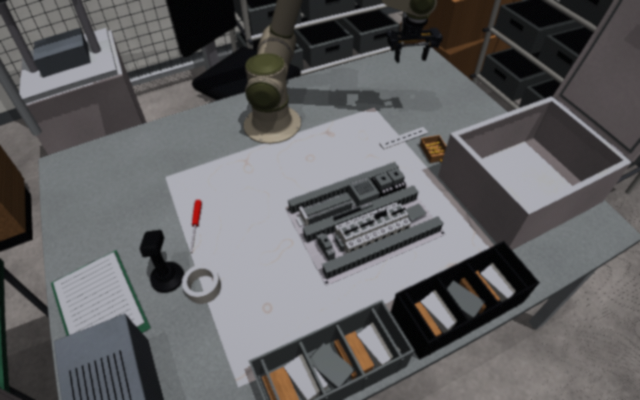

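The top view shows the breaker row at about u 234–307, v 140–170. The second toggle from the left, near (261,156), sits lower in the picture, so it is the one that is off. Next I'll enlarge and measure.

```bash
python3 - <<'E'
from h import *
p=cv2.imread("pics/top.png");d=np.load("top_d.npy")
cv2.imwrite("pics/crop.png",cv2.resize(p[120:232,195:350],None,fx=5,fy=5,interpolation=cv2.INTER_CUBIC))
# heights over the region -> white housing extent, toggles
vv,uu=np.mgrid[120:232,195:350];uv=np.c_[uu.ravel(),vv.ravel()]
W=world("top",d,uv);g=p[uv[:,1],uv[:,0]].astype(int);
br=g.min(1)
nose=(W[:,2]>.060)&(W[:,2]<.076)&(br>110)&(uv[:,1]<172)
m=np.zeros((400,640),np.uint8);m[uv[nose][:,1],uv[nose][:,0]]=1
n,l,s,c=cv2.connectedComponentsWithStats(m)
for i in range(1,n):
    if s[i,4]>15:print("nose",s[i],W[(l[uv[:,1],uv[:,0]]==i)].mean(0).round(4))
dark=(g.max(1)<45)&(uv[:,1]>140)&(uv[:,1]<172)
m[:]=0;m[uv[dark][:,1],uv[dark][:,0]]=1
n,l,s,c=cv2.connectedComponentsWithStats(m)
for i in range(1,n):
    if s[i,4]>15:print("dark",s[i],c[i].round(1),W[(l[uv[:,1],uv[:,0]]==i)].mean(0).round(4))
# panel orientation: ducts' edges z>.04
for a,b in((120,140),(172,187),(212,228)):
    k=(uv[:,1]>=a)&(uv[:,1]<b)&(W[:,2]>.042)&(W[:,2]<.056);Q=W[k]
    r=cv2.minAreaRect((Q[:,:2]*1000).astype(np.float32));print("duct",r)
E
```

```text
nose [233 147  37  15 347] [0.6273 0.144  0.0679]
nose [271 147  36  16 366] [0.6211 0.0341 0.0678]
dark [235 150  15   4  56] [242.  151.5] [0.6324 0.1678 0.0813]
dark [273 150  14   4  55] [279.4 151.5] [0.6277 0.0584 0.1022]
dark [292 150  13   4  52] [298.  151.5] [0.631  0.0063 0.0821]
dark [254 155  14   4  44] [260.3 156.1] [0.6184 0.115  0.0829]
dark [290 171  17   1  17] [298. 171.] [0.5711 0.0064 0.1081]
duct ((698.8858032226562, 89.17906951904297), (397.5210876464844, 33.036865234375), 89.07280731201172)
duct ((558.1256713867188, 91.52114868164062), (398.6968688964844, 32.54716491699219), 88.95122528076172)
duct ((440.1571960449219, 91.892333984375), (396.5285949707031, 35.5474967956543), 89.3903579711914)
```

View pics/crop.png

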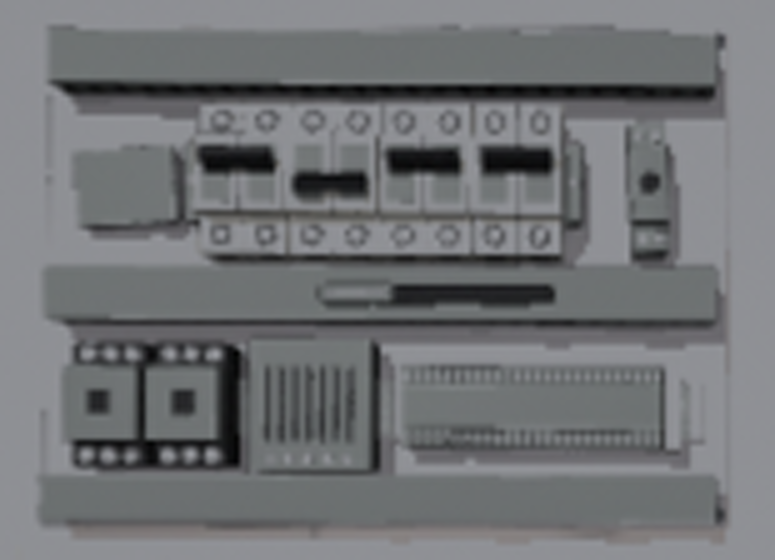

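The crop confirms it: three toggles are up (crop v≈160) and the second from the left is down, at crop (330,184). Its breaker is near x 0.625, y 0.115. One ray cast will refine that.

```bash
cat >> h.py <<'E'
def ray(name,uv,z):
    c=manip.get_calibration(name);T=np.array(c["pose"])
    n=cv2.undistortPoints(np.array(uv,float).reshape(-1,1,2),np.array(c["intrinsics"]),np.array(c["distortion"])).reshape(-1,2)
    r=np.c_[n[:,0],-n[:,1],-np.ones(len(n))]@T[:3,:3].T
    return T[:3,3]+r*((z-T[2,3])/r[:,2])[:,None]
E
python3 - <<'E'
from h import *
g=cv2.imread("pics/top.png").astype(float).mean(2)
for a,b,v0,v1 in((234,251,148,156),(253,269,152,160),(272,288,148,156),(291,306,148,156)):
    w=np.clip(90-g[v0:v1,a:b],0,None);vv,uu=np.mgrid[v0:v1,a:b]
    c=[(w*uu).sum()/w.sum(),(w*vv).sum()/w.sum()];print(np.round(c,2),ray("top",[c],.083)[0].round(4))
E
```

```text
[241.92 151.54] [0.632  0.1677 0.083 ]
[260.63 156.21] [0.6181 0.114  0.083 ]
[279.34 151.81] [0.6304 0.0601 0.083 ]
[297.8  151.72] [0.6302 0.0069 0.083 ]
```

Emit:
{"name": "carry_out", "arguments": {"plan": [{"travel": [0, 0, 0], "twist": [0, 0, -8.4], "gripper": -0.8}, {"travel": [0, 0, 0], "twist": [0, 0, -8.4], "gripper": -0.8}, {"travel": [-27, 33.7, 0], "twist": [0, 0, 0], "gripper": -0.8}, {"travel": [-27, 33.7, 0], "twist": [0, 0, 0], "gripper": -0.8}, {"travel": [-27, 33.7, 0], "twist": [0, 0, 0], "gripper": -0.8}, {"travel": [-27, 33.7, 0], "twist": [0, 0, 0], "gripper": -0.8}, {"travel": [-27, 33.7, 0], "twist": [0, 0, 0], "gripper": -0.8}, {"travel": [-27, 33.7, 0], "twist": [0, 0, 0], "gripper": -0.8}, {"travel": [-27, 33.7, 0], "twist": [0, 0, 0], "gripper": -0.8}, {"travel": [-27, 33.7, 0], "twist": [0, 0, 0], "gripper": -0.8}, {"travel": [-27, 33.7, 0], "twist": [0, 0, 0], "gripper": -0.8}, {"travel": [-27, 33.7, 0], "twist": [0, 0, 0], "gripper": -0.8}, {"travel": [-27, 33.7, 0], "twist": [0, 0, 0], "gripper": -0.8}, {"travel": [-27, 33.7, 0], "twist": [0, 0, 0], "gripper": -0.8}, {"travel": [-27, 33.7, 0], "twist": [0, 0, 0], "gripper": -0.8}, {"travel": [-27, 33.7, 0], "twist": [0, 0, 0], "gripper": -0.8}, {"travel": [0, 0, 0], "twist": [0, 0, 0], "gripper": -0.8}, {"travel": [0, 0, 0], "twist": [0, 0, 0], "gripper": -0.8}]}}

```text
time_s: 1.9
tool_pos: [0.6255, 0.1139, 0.2378]
tool_rot: [[0.018, 1.0, -0.002], [1.0, -0.018, 0.0], [0.0, -0.002, -1.0]]
contact_force: [0.6, -0.1, 0.3]
grip_width: 0.0086
```

Emit:
{"name": "carry_out", "arguments": {"plan": [{"travel": [0, 0, 20], "twist": [0, 0, 0], "gripper": -0.8}, {"travel": [0, 0, 20], "twist": [0, 0, 0], "gripper": -0.8}, {"travel": [0, 0, 20], "twist": [0, 0, 0], "gripper": -0.8}, {"travel": [0, 0, 20], "twist": [0, 0, 0], "gripper": -0.8}, {"travel": [0, 0, 20], "twist": [0, 0, 0], "gripper": -0.8}, {"travel": [0, 0, 15], "twist": [0, 0, 0], "gripper": -0.8}, {"travel": [0, 0, 10], "twist": [0, 0, 0], "gripper": -0.8}, {"travel": [0, 0, 0], "twist": [0, 0, 0], "gripper": -0.8}, {"travel": [0, 0, 0], "twist": [0, 0, 0], "gripper": -0.8}, {"travel": [0, 0, 0], "twist": [0, 0, 0], "gripper": -0.8}, {"travel": [0, 0, 0], "twist": [0, 0, 0], "gripper": -0.8}, {"travel": [0, 0, 0], "twist": [0, 0, 0], "gripper": -0.8}, {"travel": [0, 0, 0], "twist": [0, 0, 0], "gripper": -0.8}, {"travel": [0, 0, 0], "twist": [0, 0, 0], "gripper": -0.8}, {"travel": [0, 0, 0], "twist": [0, 0, 0], "gripper": -0.8}, {"travel": [0, 0, 0], "twist": [0, 0, 0], "gripper": -0.8}, {"travel": [0, 0, 0], "twist": [0, 0, 0], "gripper": -0.8}, {"travel": [0, 0, 0], "twist": [0, 0, 0], "gripper": -0.8}, {"travel": [0, 0, 0], "twist": [0, 0, 0], "gripper": -0.8}, {"travel": [0, 0, 0], "twist": [0, 0, 0], "gripper": -0.8}]}}

```text
time_s: 3.9
tool_pos: [0.6255, 0.1142, 0.1137]
tool_rot: [[0.017, 1.0, 0.0], [1.0, -0.017, 0.0], [0.0, 0.0, -1.0]]
contact_force: [0.2, 0.4, 0.2]
grip_width: 0.0092
```

```bash
python3 - <<'E'
from h import *
p,d=manip.capture("scene");u,v=315,165
cv2.imwrite("pics/s2.png",cv2.resize(p[v:v+120,u:u+150,::-1],None,fx=5,fy=5,interpolation=cv2.INTER_CUBIC))
E
```

```text
(no output)
```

View pics/s2.png

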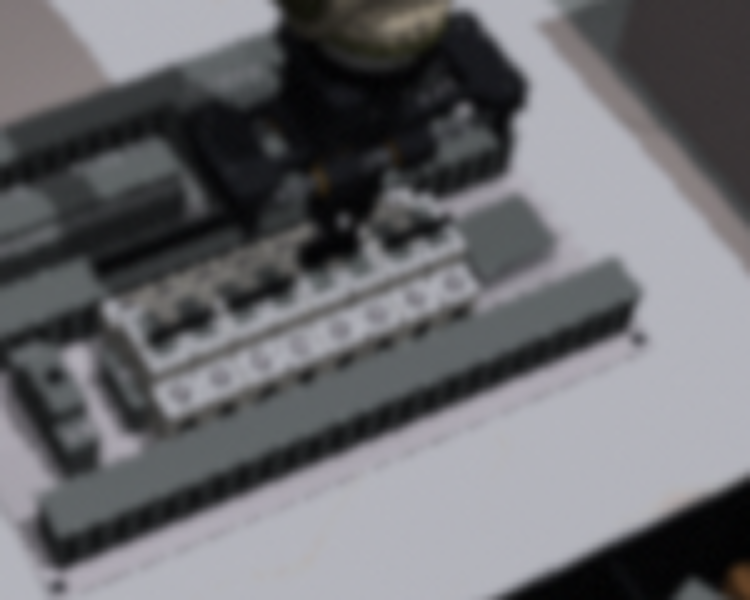

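The fingertips, at about (335,240) in this crop, are over the second breaker from the left (second from the right in this view), with a clear gap. I'll hold a little longer, back off to -x, go down behind the bar, then check.

Emit:
{"name": "carry_out", "arguments": {"plan": [{"travel": [0, 0, 0], "twist": [0, 0, 0], "gripper": -0.8}, {"travel": [0, 0, 0], "twist": [0, 0, 0], "gripper": -0.8}, {"travel": [0, 0, 0], "twist": [0, 0, 0], "gripper": -0.8}, {"travel": [0, 0, 0], "twist": [0, 0, 0], "gripper": -0.8}, {"travel": [0, -12, 0], "twist": [0, 0, 0], "gripper": -0.8}, {"travel": [0, -12, 0], "twist": [0, 0, 0], "gripper": -0.8}, {"travel": [0, -12, 0], "twist": [0, 0, 0], "gripper": -0.8}, {"travel": [0, 0, 0], "twist": [0, 0, 0], "gripper": -0.8}, {"travel": [0, 0, 9], "twist": [0, 0, 0], "gripper": -0.8}, {"travel": [0, 0, 9], "twist": [0, 0, 0], "gripper": -0.8}, {"travel": [0, 0, 9], "twist": [0, 0, 0], "gripper": -0.8}, {"travel": [0, 0, 8], "twist": [0, 0, 0], "gripper": -0.8}, {"travel": [0, 0, 0], "twist": [0, 0, 0], "gripper": -0.8}, {"travel": [0, 0, 0], "twist": [0, 0, 0], "gripper": -0.8}]}}

```text
time_s: 5.35
tool_pos: [0.5896, 0.1148, 0.0785]
tool_rot: [[0.017, 1.0, -0.0], [1.0, -0.017, -0.0], [-0.0, -0.0, -1.0]]
contact_force: [0.7, 0.4, 1.2]
grip_width: 0.0091
```

Emit:
{"name": "carry_out", "arguments": {"plan": [{"travel": [0, 2, 0], "twist": [0, 0, 0], "gripper": -0.8}, {"travel": [0, 2, 0], "twist": [0, 0, 0], "gripper": -0.8}, {"travel": [0, 2, 0], "twist": [0, 0, 0], "gripper": -0.8}, {"travel": [0, 2, 0], "twist": [0, 0, 0], "gripper": -0.8}, {"travel": [0, 2, 0], "twist": [0, 0, 0], "gripper": -0.8}, {"travel": [0, 2, 0], "twist": [0, 0, 0], "gripper": -0.8}, {"travel": [0, 2, 0], "twist": [0, 0, 0], "gripper": -0.8}, {"travel": [0, 2, 0], "twist": [0, 0, 0], "gripper": -0.8}, {"travel": [0, 2, 0], "twist": [0, 0, 0], "gripper": -0.8}, {"travel": [0, 2, 0], "twist": [0, 0, 0], "gripper": -0.8}]}}

```text
time_s: 6.35
tool_pos: [0.6097, 0.1145, 0.0787]
tool_rot: [[0.016, 1.0, -0.0], [1.0, -0.016, 0.0], [0.0, -0.0, -1.0]]
contact_force: [-2.3, -0.5, 1.4]
grip_width: 0.0089
```

Emit:
{"name": "carry_out", "arguments": {"plan": [{"travel": [0, 2, 0], "twist": [0, 0, 0], "gripper": -0.8}, {"travel": [0, 2, 0], "twist": [0, 0, 0], "gripper": -0.8}, {"travel": [0, 2, 0], "twist": [0, 0, 0], "gripper": -0.8}, {"travel": [0, 2, 0], "twist": [0, 0, 0], "gripper": -0.8}]}}

```text
time_s: 6.75
tool_pos: [0.6177, 0.1144, 0.0788]
tool_rot: [[0.017, 1.0, -0.0], [1.0, -0.017, -0.0], [-0.0, -0.0, -1.0]]
contact_force: [-1.0, -0.1, 1.9]
grip_width: 0.0084
```

Emit:
{"name": "carry_out", "arguments": {"plan": [{"travel": [0, 1, 0], "twist": [0, 0, 0], "gripper": -0.8}, {"travel": [0, 1, 0], "twist": [0, 0, 0], "gripper": -0.8}, {"travel": [0, 1, 0], "twist": [0, 0, 0], "gripper": -0.8}]}}

```text
time_s: 7.05
tool_pos: [0.6203, 0.1143, 0.0785]
tool_rot: [[0.017, 1.0, -0.001], [1.0, -0.017, -0.0], [-0.0, -0.001, -1.0]]
contact_force: [-4.0, 0.4, 0.2]
grip_width: 0.0089
```

Emit:
{"name": "carry_out", "arguments": {"plan": [{"travel": [0, 1, 0], "twist": [0, 0, 0], "gripper": -0.8}]}}

```text
time_s: 7.15
tool_pos: [0.6206, 0.1144, 0.0783]
tool_rot: [[0.016, 1.0, -0.003], [1.0, -0.016, -0.0], [-0.0, -0.003, -1.0]]
contact_force: [-9.8, 0.6, 2.0]
grip_width: 0.009
```

Emit:
{"name": "carry_out", "arguments": {"plan": [{"travel": [0, 0.5, 0], "twist": [0, 0, 0], "gripper": -0.8}]}}

```text
time_s: 7.25
tool_pos: [0.6207, 0.1144, 0.0783]
tool_rot: [[0.016, 1.0, -0.004], [1.0, -0.016, -0.0], [-0.0, -0.004, -1.0]]
contact_force: [-9.5, -0.1, 3.3]
grip_width: 0.0087
```

The tool stopped at x = 0.6207 with the force risen to about 10 N, where the stop was predicted. I'll hold briefly, then back off, rise and move clear.

Emit:
{"name": "carry_out", "arguments": {"plan": [{"travel": [0, 0, 0], "twist": [0, 0, 0], "gripper": -0.8}, {"travel": [0, 0, 0], "twist": [0, 0, 0], "gripper": -0.8}, {"travel": [0, -8, 0], "twist": [0, 0, 0], "gripper": -0.8}, {"travel": [0, -12, 0], "twist": [0, 0, 0], "gripper": -0.8}, {"travel": [0, -8, 0], "twist": [0, 0, 0], "gripper": -0.8}, {"travel": [0, 0, -15], "twist": [0, 0, 0], "gripper": -0.8}, {"travel": [0, 0, -30], "twist": [0, 0, 0], "gripper": -0.8}, {"travel": [0, 0, -40], "twist": [0, 0, 0], "gripper": -0.8}, {"travel": [0, 0, -40], "twist": [0, 0, 0], "gripper": -0.8}, {"travel": [0, 0, -40], "twist": [0, 0, 0], "gripper": -0.8}, {"travel": [20, -30, 0], "twist": [0, 0, 0], "gripper": -0.8}, {"travel": [30, -35, 0], "twist": [0, 0, 0], "gripper": -0.8}, {"travel": [30, -35, 0], "twist": [0, 0, 0], "gripper": -0.8}, {"travel": [30, -35, 0], "twist": [0, 0, 0], "gripper": -0.8}, {"travel": [30, -35, 0], "twist": [0, 0, 0], "gripper": -0.8}, {"travel": [30, -30, 0], "twist": [0, 0, 0], "gripper": -0.8}, {"travel": [20, -20, 0], "twist": [0, 0, 0], "gripper": -0.8}, {"travel": [0, 0, 0], "twist": [0, 0, 0], "gripper": -0.8}, {"travel": [0, 0, 0], "twist": [0, 0, 0], "gripper": -0.8}]}}

```text
time_s: 9.15
tool_pos: [0.3773, 0.3084, 0.2439]
tool_rot: [[0.016, 1.0, 0.001], [1.0, -0.016, 0.0], [0.0, 0.001, -1.0]]
contact_force: [0.4, 0.2, 0.3]
grip_width: 0.0086
```

```bash
python3 - <<'E'
from h import *
p,d=manip.capture("top")
cv2.imwrite("pics/t3.png",cv2.resize(p[115:235,195:350,::-1],None,fx=5,fy=5,interpolation=cv2.INTER_CUBIC))
o=cv2.imread("pics/top.png")
n=cv2.absdiff(o,p[...,::-1].copy()).max(2)
for k,(a,b,c,e) in dict(tray=(120,165,205,252),rail=(128,202,256,275),tape=(425,470,150,192),scanner=(455,512,178,220),driver=(415,450,212,280),panel=(195,350,120,232)).items():
    print(k,(n[c:e,a:b]>40).sum())
g=p.astype(float).mean(2)
for a,b in((234,251),(253,269),(272,288),(291,306)):
    w=np.clip(90-g[148:160,a:b],0,None);vv,uu=np.mgrid[148:160,a:b]
    print(round((w*uu).sum()/w.sum(),1),round((w*vv).sum()/w.sum(),2))
E
```

```text
tray 859
rail 731
tape 0
scanner 0
driver 0
panel 150
241.9 151.54
260.7 151.4
279.4 151.82
297.8 151.73
```

View pics/t3.png

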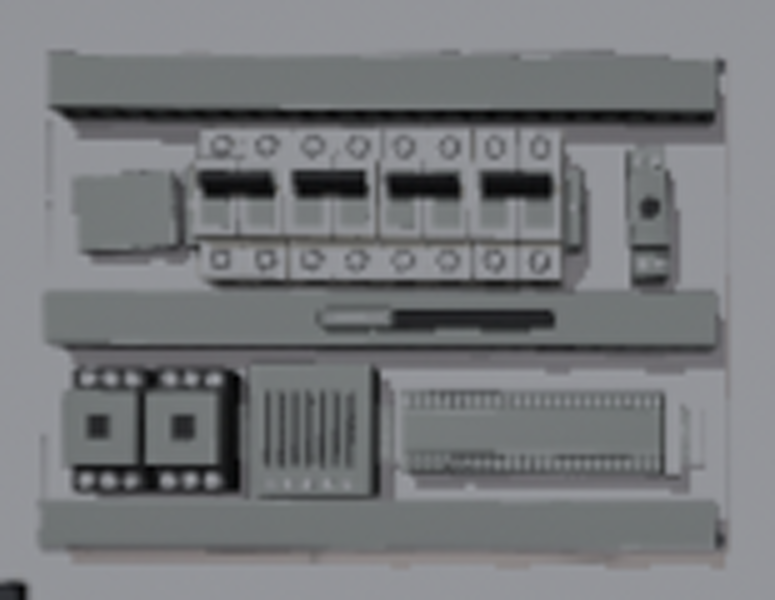

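All four toggles now line up at crop v≈184, and the pen, relay and bit box have not moved. The tray and rail differences come from the arm and its shadow, since the tips are at z 0.244. Handing in.

```bash
python3 -c "
from workcell import manip
print(manip.hand_in())"
```

```text
the job is handed in; nothing more can be done
None
```

I switched the off breaker (second from the left) to on and handed the job in; no verdict was reported. The clock read about 9 s of the 45 s allowed.

- **Pointing:** I came straight down over the breaker and held the tips about 27 mm above its toggle for over 1.5 s. The force reading stayed at noise level.
- **Switching:** I backed off, went down behind the toggle bar and pushed it over. It reached its stop where predicted, with a peak reading of about 10 N, and I then withdrew up and away.
- **Last checks:** In the final top view all four toggles line up, at rows 151.4 to 151.8. The pen, relay, bit box, tape, scanner and screwdriver are where they lay, and the force reading was back to noise.
- **Not confirmed:** The tray and rail could not be compared in the final picture. Their areas had changed, which I put down to the arm or its shadow over them. The fingertips were never lower than 0.238 m near them, so contact is not expected.

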